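Latch the hull mould shut

ROBOT

A 6-joint arm with a two-finger parallel gripper is mounted at the origin on the work surface. World frame = base frame: x ahead of the robot, y to its left, z up, the work surface at z = 0. Lengths are in m, angles in rad, forces in N, time in s.
With the tool pointing down it reaches from about 0.325 to 0.925 m from the base axis. Payload 3.1 kg.
Tool frame: the origin (TCP) lies midway between the tips of the shut fingers; the grasp point (between the pads) lies 19 mm behind it (r.tcp_to_grasp is the distance from the TCP to the grasp point, in m); z points along the fingers, y is the line along which they close (so a half turn about z gives the same grasp; the last joint's range is limited). The gripper opens to 85 mm and grips with 20 to 120 N. Pads are 22 mm wide; open, the fingers measure 114 mm over their backs; the gripper's body (76 mm by 85 mm) begins 54 mm behind the grasp point. The pads swing forward as they close: fully open they stand 13 mm farther back than shut.
Start: joints at [1.101, 0.217, 1.613, -0, 1.311, -0.112], TCP at [0.219, 0.585, 0.231] pointing down, gripper open.
Joint ranges: [-2.75, 2.75], [-0.78, 2.1], [0.31, 2.55], [-1.13, 4.27], [0.13, 2.63], [-2.58, 2.58]. Speed limits (rad/s): [2.79, 2.79, 3.14, 3.14, 3.14, 3.14].

INTERFACE

Orientations are given as a unit quaternion [x, y, z, w].
In Python, from plant import r, optics gives the robot as it stands.
- The arm moves only by the shell command python3 -m pendant 'ROWS' [OPENING]. ROWS is JSON, a list of rows, each a list of 4 numbers: the shift along the tool's x, y, z in m, then the turn about the tool's z in rad. In form: [[x, y, z, yaw], ...]. A call has 1 to 20 rows; each row is the pose to reach, as a shift and turn from the pose commanded when the call began, along the tool's axes at that moment; what a row does not reach only later rows make up. A row lasts 1/8 s, in which the tool goes at most 62.5 mm and 10.7 degrees, less where a joint would pass 70% of its speed; a pose out of reach is approached as far as the arm can. A call with a gripper value outside its range is refused whole. OPENING is the closure, from 0 (fully open) to 1 (shut), set as the call begins (- or left out, the last holds). The fingers move at their own pace and stop on an object; the grip force is fixed at half the most. Time passes only in rows, so rows that repeat a pose let the fingers close. It gives the time, the measured TCP pose, the force, the opening and the grip force at its end, in the units of the state.
- r.sense(): the state, without advancing time (a new reading comes with each control period).
- optics.read_camera(name): name is "scene" or "top"; returns the picture (480x640x3 uint8, red, green, blue); there is no depth.
- optics.camera_params(name): a dict with "fx", "fy", "cx", "cy" (pixels), "pose" (4x4, takes a point from camera to world coordinates). Camera axes: x right, y down, z forward; pixel columns grow to the right and rows downward; lengths in m; the calibration is good to about 2 mm. A picture is of the moment at which its call begins. camera_params takes no time and is no camera call.
- r.sign_off(): hands the job in; it is judged then, once.
The state is a dict: "clock": time; "joint_pos": joint angles; "qvel": joint speeds; "joint_efforts": joint torques, N m; "position": TCP position; "tool_rot": TCP orientation; "wrist_force": force on the tool from outside, world axes, zero at the start; "moment": the same for the moment, N m; "opening": opening from 0.0 (shut) to 1.0 (fully open); "grip_force": force on a finger pad.
Only numpy, scipy, OpenCV 4.12 (cv2) and the standard library are available. Lean on these libraries where they do the work, as an engineer would, in place of code of your own. Each camera call takes 0.05 s, during which the arm holds its last target. There are 200 camera calls.

TASK

Close the blue two-part casting mould with its draw latch: take the loop by its orange tab and hook its bar over the steel keeper, right back under the keeper's lip, then press the red lever down over centre and firmly onto its black rubber buffer (some 15 to 20 N, never over 30), so that the two halves are drawn together. Go gently by feel so that nothing is bent, let go of everything, and leave the other things on the table where they are.

Things in the scene. Friction and masses are not known exactly. Their poses are not given: they have to be found in the camera images.
- pivot (a point): Lever hinge axis of the latch on top of the mould, 90 mm above the table. Axes: x level, across the parting line to the keeper; y level, along the hinge; z up. The mould: two blue blocks (265 x 110 mm together, tops 62 mm above the table) on a plywood board, fixed down. Two steel cheeks (27 mm wide over all, 26 mm along x) rise 10 mm above the axis.
- mould: The fixed block with its board; the origin lies on the table under the lever hinge, axes as pivot. The block reaches from 115 mm behind the hinge (-x) to 30 mm in front of it. More than 30 N of the robot against either block is too much.
- lever: Red lever, 22 mm wide, 10 mm thick, origin on the hinge axis, free end 92 mm from it along its own -x. Level when its axes match pivot; it starts raised 1.35 to 1.7 rad, and can swing on to 2.4 rad, leaning to the keeper. Stiff hinge (0.09 N m): it stays where left. The loop is hinged on it at x -19.9, z -2.4 mm, so pulling the loop swings the lever. Over 30 N on it bends it.
- lever_grip (a point): Where to push: on the lever's upper face (it looks to the keeper when upright), 75 mm from the hinge axis, mid-width; z = outward normal. With the loop hooked, closing takes about 3 to 8 N here; dead centre is about 0.12 rad above level; past it the latch stays shut, but must still be pressed down onto the buffer, felt as a sudden hard stop.
- lever_foot (a point): Point on the lever's underside, 72 mm from the hinge axis, that lands on the buffer. Press until the buffer is felt to push back with 10 N or more, held for a moment (about 15 to 20 N is right; over 30 N bends the lever).
- buffer_foot (a point): Foot, on top of the fixed block (62 mm above the table), of the black rubber screw buffer, 18 mm across, that stands 72 mm behind the hinge under the lowered lever's free end: the lever's end stop. Its top is not measured: it is set anew each time between 21 and 27 mm above this point, so the lever stops somewhere between -0.03 and 0.06 rad from level, to be found by feel.
- loop: Steel wire loop; origin on its hinge on the lever, x along the loop to the bar. Two side arms 40 mm apart join lever and bar; the keeper passes between them. It starts slanting up in the air, held lightly by its hinge (0.05 N m).
- loop_tab (a point): Centre of the loop's orange grip tab: 22 mm along the loop, 16 mm across (along the hinge axis), 18 mm high. Best pinched from above across its 16 mm, fingers closing along the hinge axis, so that it can tilt between the pads as the loop swings.
- loop_bar (a point): Middle of the loop's cross bar, a steel rod 8 mm thick, 46 mm long, parallel to the hinge axis, 90 mm from the loop's hinge on the lever. x points along the loop, away from the lever; in these axes the tab's centre lies 24 mm further in x and 9 mm up in z.
- keeper_seat (a point): Where the bar's middle lies when hooked, in the keeper's throat; axes and height as pivot. Throat opens to +x: post face 4 mm to -x; lip above, underside 6 mm up, top 11 mm up, reaching 4 mm to +x; ledge below, top 6 mm down, reaching 18 mm to +x. So: bar past the lip, down onto the ledge, back to -x till it meets the post. It stands 80 to 83 mm in +x from the pivot when open, 70 mm latched.
- half: Sliding block with the steel keeper (24 mm wide); origin as mould's when drawn shut, 10 to 13 mm to +x of it at the start. It slides along x; the gasket pushes it open with 3 N per mm (36 N when shut), plus 4 N friction. More than 70 N between loop and keeper is too much.
- casting: Bystander: small grey hull casting lying on the mould's board, 95 x 26 x 32 mm.
- cup: Bystander: small white mixing cup standing on the mould's board, 36 mm across, 34 mm high.
- ship: Bystander: white and blue model ship, about 245 x 68 mm, 125 mm high to the mast.
- driver: Bystander: orange screwdriver, 180 mm long, lying on the table.
- glue: Bystander: white bottle with red cap, 52 mm across, 130 mm high.
- redring: Bystander: red plastic ring, 76 mm across, 16 mm high.
- rack: Bystander: yellow plastic frame, 130 x 90 x 30 mm.

How it is judged:
On the way, in this order (a step that is already met when the one before it is completed fails the run):
1. the loop's bar lies in the keeper's throat, with the lever still raised (x of loop_bar in the frame of keeper_seat between -0.004 and 0.004 m and z of loop_bar in the frame of keeper_seat between -0.005 and 0.004 m and angle between lever_grip's own z axis and vertical above 0.8 rad), for 0.2 s.
2. the lever is pressed onto its buffer with at least 10 N, the loop still hooked (x of loop_bar in the frame of keeper_seat between -0.004 and 0.004 m and z of loop_bar in the frame of keeper_seat between -0.005 and 0.004 m and contact force between lever_plate and rubber_buffer above 10 N), for 0.1 s.
At the end, for the whole second after the job is handed in: The loop's bar lies in the keeper's throat (within 4 mm of its seat along the pull, and between lip and ledge), the lever is down on its buffer (gap under 2 mm) and at rest, and the two halves are drawn together (gap under 3 mm) (x of loop_bar in the frame of keeper_seat between -0.004 and 0.004 m and z of loop_bar in the frame of keeper_seat between -0.005 and 0.004 m and z of lever_foot in the frame of buffer_top below 0.002 m and x of keeper_seat in the frame of pivot below 0.073 m and angular speed of lever below 0.05 rad/s); the robot touches nothing.
It fails at once if more than 30 N of the robot on the lever (contact force between the fingers and lever_plate above 30 N).
It fails at once if more than 70 N between loop and keeper (contact force between loop and half above 70 N).
It fails at once if more than 30 N of the robot against the mould (contact force between the fingers and mould_c1 above 30 N or contact force between the fingers and half_c0 above 30 N or contact force between the fingers and half_c1 above 30 N or contact force between the fingers and half_c2 above 30 N or contact force between the fingers and half_c3 above 30 N).
It fails at once if another thing on the table or board moved by more than 30 mm (distance of any of casting, cup, ship, driver, glue, redring, rack from where it was at the start of the episode above 0.03 m).
It also fails if it takes over 61 s, if anything falls off the work surface, if the arm or the gripper's body presses on something with over 40 N, if the wrist force passes 120 N, or if a joint passes its speed limit or range.

## Working session

There is one attempt and no reset: what is moved stays moved. The work goes in short steps, Python scripts to look and compute and a shell command to move; the robot and the scene stay as the last step left them, time stands still between calls to the robot, and variables do not carry over. Pictures are saved under pics/ and viewed, at most 10 in all, crops included, and the job is handed in when it is done.

```bash
ls; mkdir -p pics; python3 - <<'E'
from plant import r, optics
import cv2, numpy as np
for n in("scene","top"):
    im=optics.read_camera(n); cv2.imwrite(f"pics/{n}0.png",im[:,:,::-1]); p=optics.camera_params(n)
    print(n,p["fx"],p["fy"],p["cx"],p["cy"],np.round(p["pose"],4).tolist())
s=r.sense(); print(s["position"],s["tool_rot"],s["wrist_force"],s["clock"],s["opening"], r.tcp_to_grasp)
E
```

```text
pics
scene 504.02119640220866 504.02119640220866 314.0887280896506 234.43172813965327 [[0.4938, 0.7379, -0.46, 1.0876], [0.8695, -0.4144, 0.2688, -0.3606], [0.0077, -0.5327, -0.8463, 1.1364], [0.0, 0.0, 0.0, 1.0]]
top 556.2120856656934 556.2120856656934 315.6624444466674 235.6058878354674 [[0.006, -0.9877, 0.1562, 0.3501], [-1.0, -0.0059, 0.0015, -0.006], [-0.0006, -0.1563, -0.9877, 1.3332], [0.0, 0.0, 0.0, 1.0]]
[0.21851744 0.58475138 0.23005295] [ 1.77965933e-01  9.84036017e-01 -1.06822025e-03 -3.21025981e-04] [ 0.01263135  0.21762604 -0.42317668] 0.1 1.0005484790319237 0.0187
```

View pics/scene0.png

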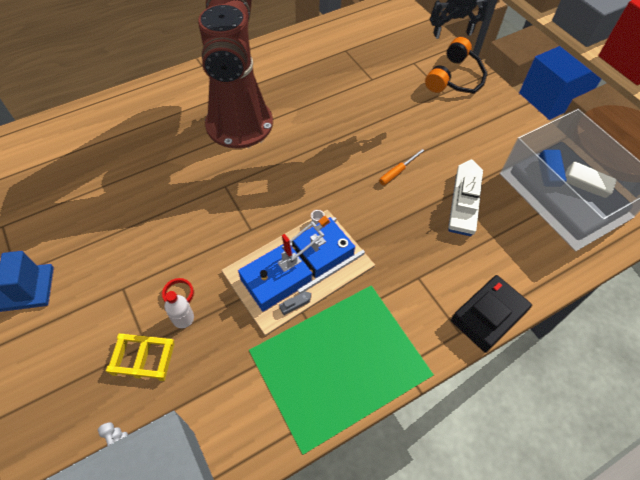

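View pics/top0.png

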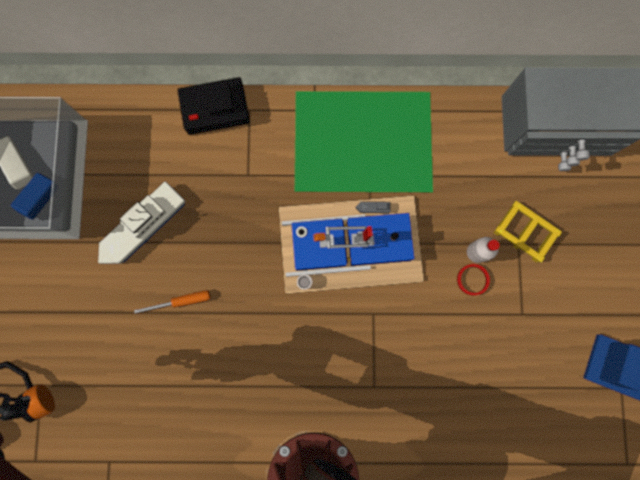

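The mould lies near top pixel (352,243), with the keeper toward the image left (world +y) and the lever upright near (368,235). Next I'll enlarge both views.

```bash
python3 - <<'E'
import cv2
a=cv2.imread("pics/top0.png")[195:300,275:430]; cv2.imwrite("pics/topc.png",cv2.resize(a,None,fx=5,fy=5,interpolation=cv2.INTER_CUBIC))
a=cv2.imread("pics/scene0.png")[200:320,220:380]; cv2.imwrite("pics/scenec.png",cv2.resize(a,None,fx=5,fy=5,interpolation=cv2.INTER_CUBIC))
E
```

```text
(no output)
```

View pics/topc.png

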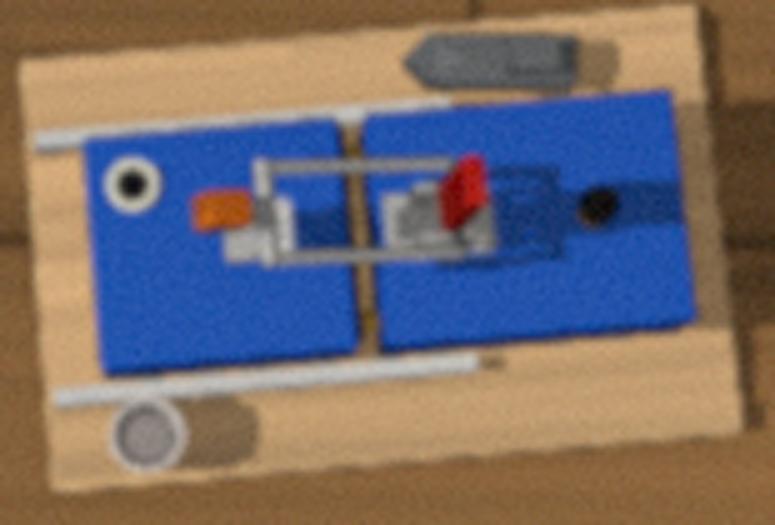

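View pics/scenec.png

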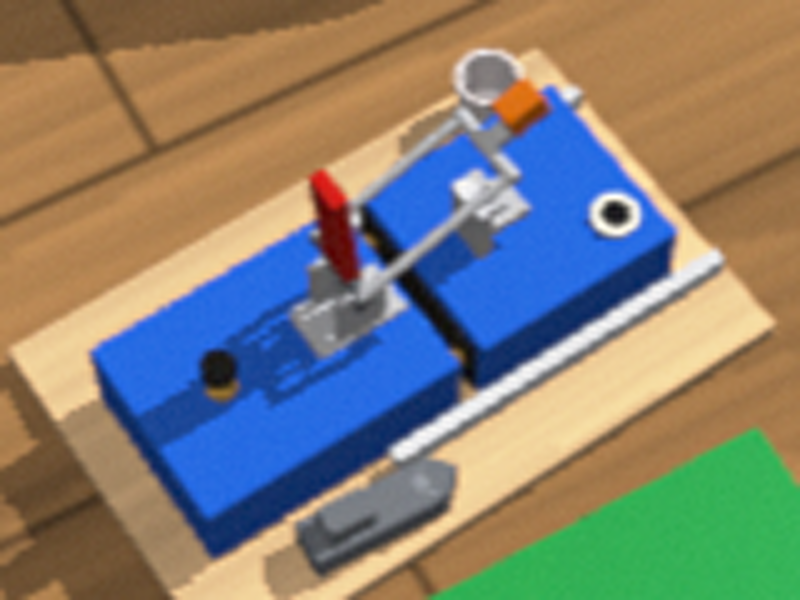

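The crops show the fixed block, the half, the buffer, the upright lever and the loop slanting up to the orange tab. I'll fit the pose, the opening and the lever and loop angles jointly from both crops.

```bash
cat >fit.py <<'E'
import numpy as np
from scipy.optimize import least_squares
from plant import r, optics
cam={n:optics.camera_params(n) for n in("scene","top")}
off={"top":(275,195),"scene":(220,200)}
def proj(n,p):
    c=cam[n]; q=np.linalg.inv(c["pose"])@np.append(p,1); return np.array([c["fx"]*q[0]/q[2]+c["cx"],c["fy"]*q[1]/q[2]+c["cy"]])
def mech(a,b):
    R=lambda x,z:np.array([x*np.cos(a)+z*np.sin(a),-x*np.sin(a)+z*np.cos(a)])
    P=R(-.0199,-.0024); e=np.array([np.cos(b),np.sin(b)]); n=np.array([-e[1],e[0]])
    bar=P+.09*e; tab=bar+.024*e+.009*n; return R,P,bar,tab
def model(v):
    x,y,th,d,h,a,b=v[:7]
    c,s=np.cos(th),np.sin(th)
    W=lambda X,Y,Z:np.array([x+c*X-s*Y,y+s*X+c*Y,Z])
    R,P,bar,tab=mech(a,b); t=R(-.092,0)
    M=lambda q,Y=0:W(q[0],Y,.09+q[1])
    return W,{"A":W(-.115,-.055,.062),"B":W(.03,-.055,.062),"C":W(-.115,.055,.062),"D":W(.15+d,-.055,.062),"E":W(.15+d,.055,.062),
     "buf":W(-.072,0,.062+h),"tab":M(tab),"end":M(t),"b1":M(bar,-.023),"b2":M(bar,.023)}
obs=[("top","A",667,92),("top","B",363,113),("top","D",85,143),("top","buf",598,200),("top","tab",222,208),("top","b1",262,162),("top","b2",270,262),("top","end",465,172),
("scene","A",212,518),("scene","B",460,370),("scene","C",93,353),("scene","D",675,235),("scene","E",550,88),("scene","buf",219,362),("scene","tab",521,107),("scene","end",322,178),("scene","b1",516,175),("scene","b2",462,118)]
def res(v):
    W,m=model(v); o=[]
    for n,k,u,w in obs:
        q=(np.array([u,w])+.5)/5-.5+off[n]; o+=list(proj(n,m[k])+(v[7:9] if n=="top" else v[9:11])-q)
    return np.r_[o,v[7:11]/1.,(v[3]-.0115)/.001,(v[4]-.024)/.001]
f=least_squares(res,[.57,-.05,1.57,.0115,.024,1.5,.4,0,0,0,0],loss="soft_l1",x_scale=[.01,.01,.1,.01,.01,.1,.1,1,1,1,1])
if __name__=="__main__":
    print(np.round(f.x,4)); rr=f.fun[:-6].reshape(-1,2)
    for o,e in zip(obs,res(f.x)[:-6].reshape(-1,2)): print(o[0],o[1],np.round(e,1))
    W,m=model(f.x); print({k:np.round(p,4).tolist() for k,p in m.items()})
    print("seat",W(.07+f.x[3],0,.09))
E
python3 fit.py
```

```text
[ 0.5433 -0.1112  1.6618  0.0106  0.0241  1.5392  0.3608 -0.0074  0.061
 -0.0775  0.2956]
top A [ 0.8 -1.1]
top B [-0.4 -0.1]
top D [-0.8 -1.4]
top buf [0.2 0.5]
top tab [-0.1  0.3]
top b1 [-0.2 -0.4]
top b2 [0.1 0.4]
top end [0.4 1.6]
scene A [-1.2  1. ]
scene B [ 0.7 -0.9]
scene C [-1.3 -0.6]
scene D [ 0.9 -0.4]
scene E [ 0.  -1.1]
scene buf [-0.1  0.6]
scene tab [ 0.1 -0.1]
scene end [2.4 1.7]
scene b1 [-0.1  1. ]
scene b2 [-0.5 -1.1]
{'A': [0.6085, -0.2207, 0.062], 'B': [0.5954, -0.0763, 0.062], 'C': [0.499, -0.2307, 0.062], 'D': [0.5835, 0.0538, 0.062], 'E': [0.4739, 0.0438, 0.062], 'buf': [0.5499, -0.1829, 0.0861], 'tab': [0.5342, -0.0111, 0.1585], 'end': [0.5436, -0.1141, 0.182], 'b1': [0.5588, -0.0282, 0.1416], 'b2': [0.513, -0.0324, 0.1416]}
seat [ 0.53598688 -0.03087482  0.09      ]
```

```bash
cat >go.py <<'E'
import sys,numpy as np
from scipy.spatial.transform import Rotation as Ro
from plant import r
X0,Y0,TH=.5433,-.1112,1.6618
s=r.sense(); p=np.array(s["position"]); Rt=Ro.from_quat(s["tool_rot"]).as_matrix()
c,si=np.cos(TH),np.sin(TH); M=np.array([[c,si,0],[-si,c,0],[0,0,1]])
print("clock",s["clock"],"mouldpos",np.round(M@(p-[X0,Y0,.09]),4),"F mould",np.round(M@np.array(s["wrist_force"]),2),"open",round(s["opening"],3),"grip",np.round(s["grip_force"],1))
if len(sys.argv)>3:
    t=M.T@np.array([float(v) for v in sys.argv[1:4]])+[X0,Y0,.09]
    ty=-M[1]; h=lambda v:np.arctan2(v[1],v[0]); yaw=-(h(ty)-h(Rt[:,1]))
    print("target",np.round(t,4),"shift tool",np.round(Rt.T@(t-p),4),"yaw",round((yaw+np.pi)%(2*np.pi)-np.pi,4))
E
python3 go.py .105 0 .10
```

```text
clock 0.1 mouldpos [0.7226 0.2602 0.1401] F mould [ 0.22 -0.03 -0.42] open 1.001 grip 0.0
target [ 0.5338 -0.0066  0.19  ] shift tool [-0.5024 -0.4434  0.0409] yaw 1.122
```

```bash
python3 -m pendant '[[-0.05,-0.044,0,0.12],[-0.1,-0.088,0,0.24],[-0.15,-0.133,0,0.36],[-0.2,-0.177,0,0.48],[-0.25,-0.22,0,0.6],[-0.3,-0.265,0,0.72],[-0.35,-0.31,0,0.84],[-0.4,-0.353,0,0.96],[-0.45,-0.397,0.01,1.08],[-0.49,-0.43,0.02,1.122],[-0.502,-0.443,0.041,1.122],[-0.502,-0.443,0.041,1.122],[-0.502,-0.443,0.041,1.122],[-0.502,-0.443,0.041,1.122]]' 0.45; python3 go.py .105 0 .060; python3 - <<'E'
from plant import optics
import cv2
a=optics.read_camera("scene")[150:310,220:400]; cv2.imwrite("pics/s1.png",cv2.resize(a[:,:,::-1],None,fx=3.7,fy=3.7,interpolation=cv2.INTER_CUBIC))
E
```

```text
clock: 1.85
position: [0.5338, -0.0042, 0.1909]
tool_rot: [0.674, 0.739, 0.0, 0.0]
wrist_force: [-0.3, -1.2, 0.6]
opening: 0.551
grip_force: 0.0
clock 1.85 mouldpos [ 0.1074 -0.0003  0.1009] F mould [-1.12  0.36  0.59] open 0.551 grip 0.0
target [ 0.5338 -0.0066  0.15  ] shift tool [-0.0024 -0.0003  0.0409] yaw 0.0016
```

View pics/s1.png

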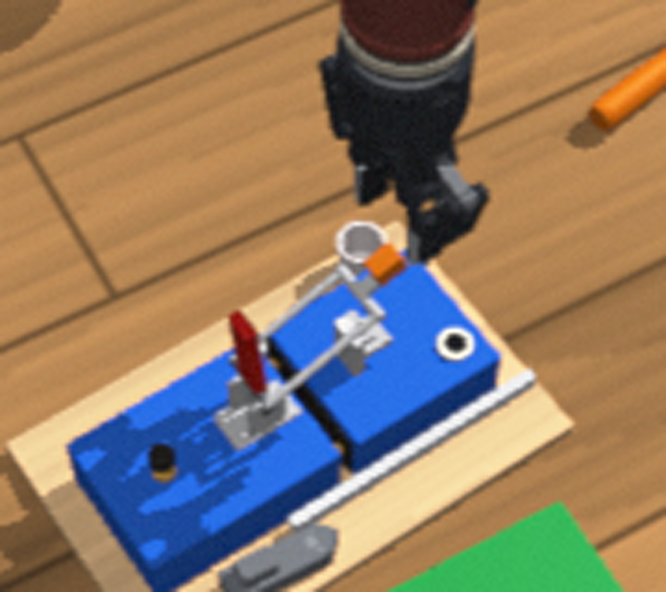

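The fingers straddle the tab: it is at crop (385,263), with the fingertips at (370,200) and (425,255). I'll descend and pinch it.

```bash
python3 -m pendant '[[0,0,0.014,0],[0,0,0.028,0],[0,0,0.04,0],[0,0,0.04,0],[0,0,0.04,0]]'; python3 go.py .105 0 .060;
```

```text
clock: 2.52
position: [0.5341, -0.0054, 0.1503]
tool_rot: [0.674, 0.738, 0.0, 0.0]
wrist_force: [0.5, 0.2, 0.3]
opening: 0.55
grip_force: 0.0
clock 2.525 mouldpos [ 0.1062 -0.0004  0.0603] F mould [ 0.12 -0.54  0.32] open 0.55 grip 0.0
target [ 0.5338 -0.0066  0.15  ] shift tool [-0.0012 -0.0004  0.0003] yaw -0.0001
```

```bash
python3 -m pendant '[[0,0,0,0],[0,0,0,0],[0,0,0,0],[0,0,0,0],[0,0,0,0],[0,0,0,0],[0,0,0,0],[0,0,0,0]]' 1; python3 go.py .105 0 .060;python3 - <<'E'
import sys; sys.argv=['x']
from fit import mech
import numpy as np
from scipy.optimize import brentq
# tcp waypoints from bar pos; assume lever takes needed angle; material grip point (u,.009)
for (bx,bz,a) in [(.0812,.0515,1.539),(.092,.04,None),(.094,.02,None),(.094,0,None),(.0806,0,None),(.0806,-.002,None)]:
    f=lambda a:np.hypot(*(np.array([bx,bz])-mech(a,0)[1]))-.09
    a=a or brentq(f,1.2,2.6); P=mech(a,0)[1]; b=np.arctan2(bz-P[1],bx-P[0])
    g=np.array([bx,bz])+.030*np.array([np.cos(b),np.sin(b)])+.009*np.array([-np.sin(b),np.cos(b)])
    print(bx,bz,"a",round(a,3),"b",round(b,3),"grip",np.round(g,4),"tcp z",round(g[1]-.01,4))
E
```

```text
clock: 3.52
position: [0.5335, -0.005, 0.1502]
tool_rot: [0.674, 0.739, -0.0, -0.001]
wrist_force: [-4.0, 2.2, 2.5]
opening: 0.168
grip_force: 60.9
clock 3.525 mouldpos [1.066e-01 1.000e-04 6.020e-02] F mould [2.57 3.82 2.48] open 0.168 grip 60.9
target [ 0.5338 -0.0066  0.15  ] shift tool [-0.0016  0.0001  0.0002] yaw -0.0
0.0812 0.0515 a 1.539 b 0.36 grip [0.1061 0.0705] tcp z 0.0605
0.092 0.04 a 1.91 b 0.229 grip [0.1192 0.0556] tcp z 0.0456
0.094 0.02 a 1.892 b 0.004 grip [0.124  0.0291] tcp z 0.0191
0.094 0 a 1.998 b -0.214 grip [0.1252 0.0024] tcp z -0.0076
0.0806 0 a 1.31 b -0.208 grip [0.1118 0.0026] tcp z -0.0074
0.0806 -0.002 a 1.336 b -0.233 grip [ 0.1119 -0.0002] tcp z -0.0102
```

```bash
python3 -m pendant '[[0.003,0,0.002,0],[0.006,0,0.005,0],[0.009,0,0.008,0],[0.012,0,0.012,0],[0.014,0,0.016,0],[0.015,0,0.02,0],[0.015,0,0.02,0]]'; python3 go.py;python3 -m pendant '[[0.001,0,0.004,0],[0.003,0,0.009,0],[0.004,0,0.014,0],[0.004,0,0.018,0],[0.004,0,0.02,0],[0.004,0,0.02,0]]'; python3 go.py; python3 - <<'E'
from plant import optics
import cv2
a=optics.read_camera("scene")[190:300,250:380]; cv2.imwrite("pics/s2.png",cv2.resize(a[:,:,::-1],None,fx=5,fy=5,interpolation=cv2.INTER_CUBIC))
E
```

```text
clock: 4.4
position: [0.5323, 0.0088, 0.1299]
tool_rot: [0.674, 0.739, -0.001, 0.0]
wrist_force: [-4.0, -3.4, 1.9]
opening: 0.172
grip_force: 58.5
clock 4.4 mouldpos [1.205e-01 1.000e-04 3.990e-02] F mould [-2.97  4.33  1.89] open 0.172 grip 58.5
clock: 5.15
position: [0.5317, 0.015, 0.11]
tool_rot: [0.675, 0.738, 0.001, -0.001]
wrist_force: [-5.0, 3.0, 3.0]
opening: 0.163
grip_force: 58.5
clock 5.15 mouldpos [1.267e-01 1.000e-04 2.000e-02] F mould [3.44 4.7  3.03] open 0.163 grip 58.5
```

View pics/s2.png

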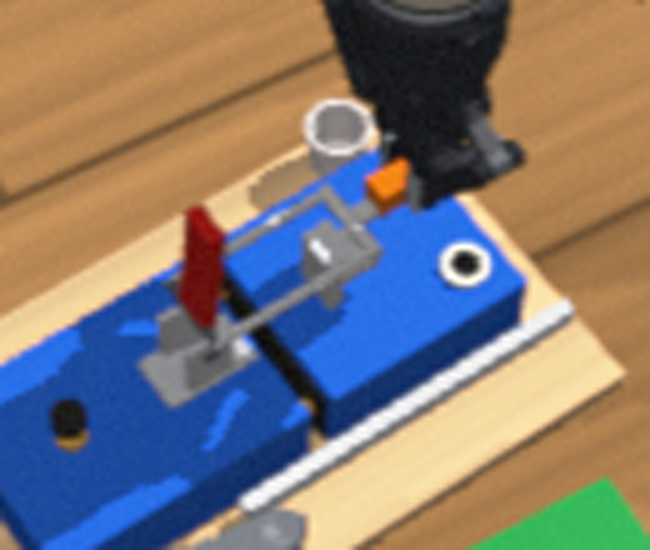

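The bar at crop (350,225) is out past the keeper at (330,250), and the loop is about level. I'll lower it by feel.

```bash
python3 -m pendant '[[0,0,0.004,0],[0,0,0.008,0],[0,0,0.012,0],[0,0,0.016,0],[0,0,0.02,0],[0,0,0.02,0]]'; python3 go.py;python3 -m pendant '[[0,0,0.002,0],[0,0,0.004,0],[0,0,0.006,0],[0,0,0.006,0],[0,0,0.006,0]]'; python3 go.py
```

```text
clock: 5.95
position: [0.5318, 0.0161, 0.0902]
tool_rot: [0.675, 0.738, 0.002, -0.002]
wrist_force: [-5.6, 6.0, 4.2]
opening: 0.168
grip_force: 59.5
clock 5.95 mouldpos [ 1.278e-01 -1.000e-04  2.000e-04] F mould [6.5  5.08 4.24] open 0.168 grip 59.5
clock: 6.58
position: [0.5315, 0.0159, 0.0839]
tool_rot: [0.675, 0.738, 0.001, -0.002]
wrist_force: [-4.2, 5.4, 4.0]
opening: 0.166
grip_force: 60.5
clock 6.575 mouldpos [ 0.1276  0.0002 -0.0061] F mould [5.77 3.71 3.99] open 0.166 grip 60.5
```

```bash
python3 -m pendant '[[0,0,0.001,0],[0,0,0.002,0],[0,0,0.002,0]]'; python3 go.py;python3 -m pendant '[[0,0,0.001,0],[0,0,0.002,0],[0,0,0.002,0]]'; python3 go.py; python3 - <<'E'
from plant import optics
import cv2,numpy as np
a=optics.read_camera("scene")[190:300,250:380]; b=optics.read_camera("top")[205:275,300:410]
f=lambda q,w:cv2.resize(q[:,:,::-1],(w,int(q.shape[0]*w/q.shape[1])),interpolation=cv2.INTER_CUBIC)
A,B=f(a,390),f(b,400); H=max(len(A),len(B)); pad=lambda q:np.pad(q,((0,H-len(q)),(0,0),(0,0)))
cv2.imwrite("pics/s3.png",np.hstack([pad(A),pad(B)]))
E
```

```text
clock: 6.95
position: [0.5316, 0.0158, 0.0818]
tool_rot: [0.675, 0.738, 0.001, -0.002]
wrist_force: [-4.7, 4.1, 2.4]
opening: 0.166
grip_force: 60.7
clock 6.95 mouldpos [ 1.275e-01  1.000e-04 -8.200e-03] F mould [4.48 4.29 2.39] open 0.166 grip 60.7
clock: 7.32
position: [0.5315, 0.0156, 0.0798]
tool_rot: [0.674, 0.738, 0.001, -0.002]
wrist_force: [-4.5, 5.4, 2.9]
opening: 0.163
grip_force: 60.8
clock 7.325 mouldpos [ 0.1274  0.0002 -0.0102] F mould [5.76 3.96 2.85] open 0.163 grip 60.8
```

View pics/s3.png

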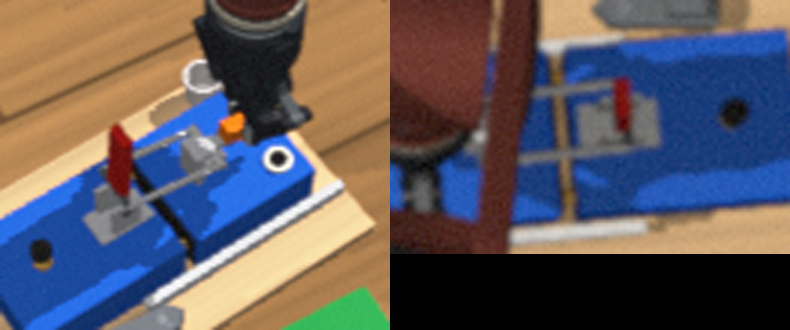

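```bash
python3 -m pendant '[[0,0,0.001,0],[0,0,0.001,0]]'; python3 go.py;python3 -m pendant '[[0,0,0.001,0],[0,0,0.001,0]]'; python3 go.py
```

```text
clock: 7.68
position: [0.5316, 0.0155, 0.0789]
tool_rot: [0.674, 0.738, 0.001, -0.002]
wrist_force: [-4.5, 5.4, 2.7]
opening: 0.165
grip_force: 60.9
clock 7.675 mouldpos [ 0.1272  0.0002 -0.0111] F mould [5.83 3.99 2.75] open 0.165 grip 60.9
clock: 7.92
position: [0.5316, 0.0154, 0.078]
tool_rot: [0.674, 0.738, 0.001, -0.002]
wrist_force: [-5.4, 3.7, 3.3]
opening: 0.163
grip_force: 61.0
clock 7.925 mouldpos [ 0.1271  0.0002 -0.012 ] F mould [4.13 5.05 3.28] open 0.163 grip 61.0
```

```bash
python3 -m pendant '[[0,0,0.001,0],[0,0,0.001,0]]'|tail -3; python3 go.py;python3 -m pendant '[[0,0,0.001,0],[0,0,0.001,0]]'|tail -3; python3 go.py
```

```text
wrist_force: [-5.2, 4.5, 2.8]
opening: 0.168
grip_force: 61.0
clock 8.175 mouldpos [ 1.27e-01  1.00e-04 -1.31e-02] F mould [4.96 4.8  2.81] open 0.168 grip 61.0
wrist_force: [-4.3, 3.8, 2.8]
opening: 0.165
grip_force: 61.0
clock 8.425 mouldpos [ 0.127   0.0002 -0.0142] F mould [4.17 3.98 2.77] open 0.165 grip 61.0
```

```bash
python3 -m pendant '[[-0.001,0,-0.001,0],[-0.002,0,-0.002,0],[-0.003,0,-0.002,0],[-0.003,0,-0.002,0]]'|tail -3; python3 go.py;python3 -m pendant '[[-0.001,0,0,0],[-0.002,0,0,0],[-0.003,0,0,0],[-0.003,0,0,0]]'|tail -3; python3 go.py
```

```text
wrist_force: [-3.8, 5.9, 1.4]
opening: 0.167
grip_force: 60.9
clock 8.925 mouldpos [ 0.1248  0.0003 -0.0123] F mould [6.21 3.21 1.39] open 0.167 grip 60.9
wrist_force: [-3.9, 5.9, 1.7]
opening: 0.164
grip_force: 60.8
clock 9.425 mouldpos [ 0.1217  0.0003 -0.0124] F mould [6.23 3.36 1.7 ] open 0.164 grip 60.8
```

```bash
for i in 1 2 3; do python3 -m pendant '[[0,0,0.001,0],[0,0,0.001,0]]'>/dev/null; python3 go.py; done
```

```text
clock 9.675 mouldpos [ 0.1216  0.0002 -0.0134] F mould [5.27 4.08 1.29] open 0.162 grip 60.9
clock 9.925 mouldpos [ 0.1214  0.0002 -0.0142] F mould [4.77 3.07 2.22] open 0.166 grip 61.0
clock 10.175 mouldpos [ 1.214e-01  1.000e-04 -1.450e-02] F mould [6.42 5.85 7.09] open 0.166 grip 61.5
```

Fz rises at TCP z of about -0.0143, so that is the ledge. I'll lift 1 mm and draw the bar back towards the post.

```bash
python3 -m pendant '[[0,0,-0.0015,0],[-0.001,0,-0.0015,0],[-0.002,0,-0.0015,0],[-0.003,0,-0.0015,0],[-0.003,0,-0.0015,0]]'>/dev/null; python3 go.py; for i in 1 2; do python3 -m pendant '[[-0.001,0,0,0],[-0.002,0,0,0],[-0.002,0,0,0]]'>/dev/null; python3 go.py; done
```

```text
clock 10.8 mouldpos [ 0.1209  0.0002 -0.0136] F mould [12.54  3.83  3.57] open 0.163 grip 61.3
clock 11.175 mouldpos [ 0.1201  0.0002 -0.0135] F mould [15.38  3.67  4.78] open 0.164 grip 61.5
clock 11.55 mouldpos [ 0.1192  0.0002 -0.0133] F mould [19.23  4.28  7.1 ] open 0.166 grip 61.7
```

Fx has risen to 19 N about 8 mm short of the seat, so something is blocking the bar. I'll back off and look.

```bash
python3 -m pendant '[[0.003,0,0,0],[0.006,0,0,0],[0.006,0,0,0]]'>/dev/null; python3 go.py; python3 - <<'E'
from plant import optics
import cv2
im=optics.read_camera("scene"); cv2.imwrite("pics/full4.png",im[:,:,::-1])
a=im[205:280,265:365]; cv2.imwrite("pics/s4.png",cv2.resize(a[:,:,::-1],None,fx=8,fy=8,interpolation=cv2.INTER_CUBIC))
E
```

```text
clock 11.925 mouldpos [ 0.1193  0.0002 -0.0133] F mould [1.54 5.36 3.31] open 0.171 grip 61.0
```

View pics/s4.png

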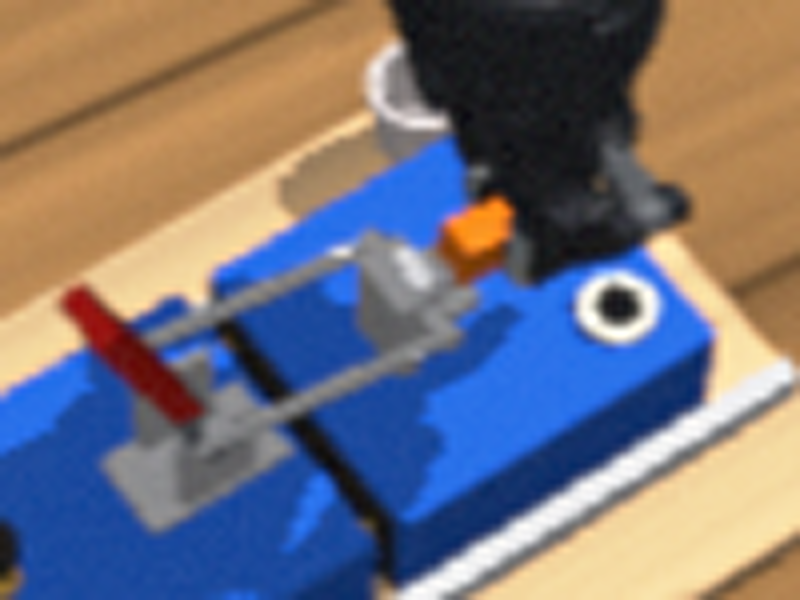

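The lever has swung back, with its end at crop (80,300), and the fingers hold the outer end of the tab. The bar may already be seated, so I'll fit the lever and bar angles.

```bash
python3 - <<'E'
import numpy as np
from fit import *
from scipy.optimize import least_squares
v=f.x.copy()
o=v[9:11]
ob={"end":(78,302),"b1":(455,330),"b2":(368,243)}
def g(p,full=False):
    w=v.copy(); w[5],w[6]=p; W,m=model(w); R,P,bar,tab=mech(*p)
    out=[]
    for k,q in ob.items():
        e=proj("scene",m[k])+o-((np.array(q)+.5)/8-.5+[265,205]); out+=list(e)
    return np.array(out)
s=least_squares(g,[1.1,-.2]); print(s.x,np.round(s.fun,1)); R,P,bar,tab=mech(*s.x); print("bar",bar,"tab",tab,"seat",.07+v[3])
for a in (.8,.9,1.,1.1,1.2,1.3): 
    w=v.copy(); w[5]=a; W,m=model(w); print(a,(proj("scene",m["end"])+o-[265,205]+.5)*8)
W,m=model(v); h=lambda X,Y,Z:(proj("scene",W(X,Y,.09+Z))+o-[265,205]+.5)*8
for n,q in {"lipfront -y":(.0846,-.012,.011),"lipfront +y":(.0846,.012,.011),"ledge end -y":(.0986,-.012,-.006),"seatbar b1":(.0806,-.023,0),"seatbar b2":(.0806,.023,0)}.items(): print(n,h(*q))
E
```

```text
[ 1.22607472 -0.18898421] [ 1.5  2.   0.2  1.3  0.2 -1.1]
bar [0.07941389 0.00101072] tab [0.10467734 0.00534181] seat 0.08062561969758221
0.8 [ -4.73968587 413.56064386]
0.9 [ 14.70381657 390.53605816]
1.0 [ 36.17072923 367.69366178]
1.1 [ 59.4122074  345.31202669]
1.2 [ 84.15165979 323.66564177]
1.3 [110.08954256 303.01977497]
lipfront -y [450.70341005 289.42773076]
lipfront +y [405.1456173  233.94622798]
ledge end -y [487.0238966 296.3536577]
seatbar b1 [460.18965221 340.44205871]
seatbar b2 [373.62350904 234.38357579]
```

The fit puts the bar at x 0.0794, z +0.001, against a seat at 0.0806, with the lever at about 1.23 rad, so the bar is hooked against the post. I'll release and rise.

```bash
python3 -m pendant '[[0,0,0,0],[0,0,0,0],[0,0,0,0],[0,0,0,0],[0,0,-0.01,0],[0,0,-0.03,0],[0,0,-0.06,0],[0,0,-0.09,0],[0,0,-0.115,0],[0,0,-0.115,0]]' 0.45 >/dev/null; python3 go.py; python3 -m pendant '[[-0.03,0,0,0],[-0.06,0,0,0],[-0.085,0,0,0],[-0.085,0,0,0],[-0.085,0,0,0],[-0.085,0,0,0]]' 1 >/dev/null; python3 go.py;  python3 - <<'E'
from plant import optics
import cv2
im=optics.read_camera("scene"); cv2.imwrite("pics/full5.png",im[:,:,::-1])
a=im[190:280,255:375]; cv2.imwrite("pics/s5.png",cv2.resize(a[:,:,::-1],None,fx=6.5,fy=6.5,interpolation=cv2.INTER_CUBIC))
E
```

```text
clock 13.225 mouldpos [ 0.1178 -0.0026  0.1052] F mould [-0.18 -0.05  0.21] open 0.552 grip 0.0
clock 13.975 mouldpos [ 0.0343 -0.      0.1013] F mould [-1.21 -0.33  0.51] open 0.002 grip 0.0
```

View pics/s5.png

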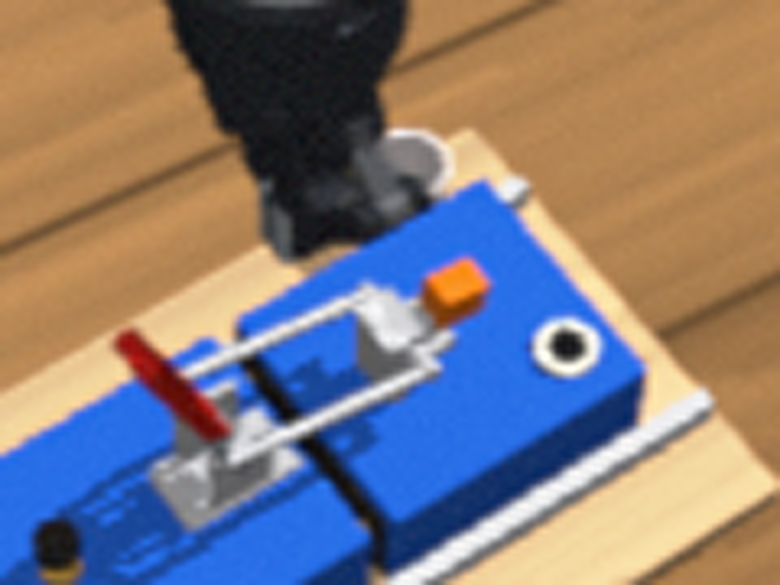

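The loop stayed hooked, with the bar under the lip at crop (395,335), and the gripper is shut and clear. Next comes the lever.

```bash
python3 -m pendant '[[0,0,0.01,0],[0,0,0.02,0],[0,0,0.028,0],[-0.012,0,0.028,0],[-0.024,0,0.028,0],[-0.03,0,0.028,0],[-0.034,0,0.028,0],[-0.036,0,0.028,0],[-0.036,0,0.028,0]]' >/dev/null; python3 go.py -.0095 0 .072; python3 - <<'E'
import numpy as np
for a in np.r_[1.3:-.05:-.1]:
    c,s=np.cos(a),np.sin(a); print(round(a,2),np.round([-.075*c+.005*s+.011,.075*s+.005*c],4))
E
```

```text
clock 15.15 mouldpos [-0.0027 -0.0003  0.0739] F mould [-0.17 -0.46 -0.06] open -0.002 grip 0.0
target [ 0.5442 -0.1207  0.162 ] shift tool [-0.0068 -0.0003  0.0019] yaw -0.0001
1.3 [-0.0042  0.0736]
1.2 [-0.0115  0.0717]
1.1 [-0.0186  0.0691]
1.0 [-0.0253  0.0658]
0.9 [-0.0317  0.0619]
0.8 [-0.0377  0.0573]
0.7 [-0.0431  0.0521]
0.6 [-0.0481  0.0465]
0.5 [-0.0524  0.0403]
0.4 [-0.0561  0.0338]
0.3 [-0.0592  0.0269]
0.2 [-0.0615  0.0198]
0.1 [-0.0631  0.0125]
-0.0 [-0.064  0.005]
```

```bash
python3 -m pendant '[[-0.004,0,0.001,0],[-0.008,0,0.002,0],[-0.012,0,0.003,0],[-0.016,0,0.004,0],[-0.016,0,0.004,0]]' >/dev/null; python3 go.py;  python3 -m pendant '[[-0.003,0,0.0015,0],[-0.006,0,0.003,0],[-0.009,0,0.005,0],[-0.0125,0,0.007,0],[-0.0125,0,0.007,0]]' >/dev/null; python3 go.py
```

```text
clock 15.775 mouldpos [-0.0182 -0.0002  0.0693] F mould [ 4.48 -1.2  -0.75] open 0.001 grip 1.8
clock 16.4 mouldpos [-0.0313 -0.0002  0.0626] F mould [4.42 0.39 0.46] open -0.0 grip 1.6
```

Contact, at about 4.5 N as expected. I'll follow the arc on to about 0.4 rad.

```bash
python3 -m pendant '[[-0.003,0,0.0025,0],[-0.006,0,0.005,0],[-0.009,0,0.0075,0],[-0.0115,0,0.01,0],[-0.0115,0,0.01,0]]' >/dev/null; python3 go.py;  python3 -m pendant '[[-0.0025,0,0.003,0],[-0.005,0,0.0055,0],[-0.0075,0,0.0085,0],[-0.0095,0,0.012,0],[-0.0095,0,0.012,0]]' >/dev/null; python3 go.py; python3 -m pendant '[[-0.001,0,0.003,0],[-0.002,0,0.0065,0],[-0.003,0,0.0065,0]]' >/dev/null; python3 go.py
```

```text
clock 17.025 mouldpos [-0.0435 -0.0003  0.0526] F mould [2.33 0.51 1.51] open 0.001 grip 1.2
clock 17.65 mouldpos [-0.053  -0.0004  0.0405] F mould [-0.67  0.46  1.51] open -0.004 grip 0.3
clock 18.025 mouldpos [-0.0555 -0.0008  0.0344] F mould [0.05 0.25 2.76] open 0.004 grip 1.7
```

```bash
python3 -m pendant '[[-0.001,0,0.0035,0],[-0.003,0,0.007,0],[-0.003,0,0.007,0]]' >/dev/null; python3 go.py;  python3 -m pendant '[[-0.001,0,0.0035,0],[-0.003,0,0.007,0],[-0.003,0,0.007,0]]' >/dev/null; python3 go.py; python3 -m pendant '[[-0.001,0,0.003,0],[-0.003,0,0.006,0],[-0.003,0,0.006,0]]' >/dev/null; python3 go.py
```

```text
clock 18.4 mouldpos [-0.0582 -0.0003  0.0267] F mould [-1.12 -0.18  1.37] open -0.003 grip 0.6
clock 18.775 mouldpos [-0.0608  0.0003  0.0193] F mould [ 0.34 -0.29 -1.15] open 0.003 grip 0.1
clock 19.15 mouldpos [-0.0642  0.0002  0.0136] F mould [-0.43  0.85 -0.17] open -0.0 grip 0.0
```

```bash
for i in 1 2 3; do python3 -m pendant '[[0,0,0.001,0],[0,0,0.002,0],[0,0,0.002,0]]' >/dev/null; python3 go.py; done
```

```text
clock 19.525 mouldpos [-0.0644 -0.0003  0.0123] F mould [0.22 0.32 0.4 ] open 0.007 grip 0.1
clock 19.9 mouldpos [-0.0642 -0.0004  0.0103] F mould [-0.5   0.66  0.66] open -0.001 grip 0.2
clock 20.275 mouldpos [-0.0641 -0.0003  0.0082] F mould [ 0.56 -0.91  0.29] open 0.001 grip 0.2
```

The force is near zero where closing should need 3 to 8 N. I'll rise and use the last picture.

```bash
python3 -m pendant '[[0,0,-0.03,0],[0,0,-0.06,0],[0,0,-0.09,0],[0,0,-0.09,0]]' >/dev/null; python3 go.py;  python3 - <<'E'
from plant import optics
import cv2,numpy as np
im=optics.read_camera("scene"); t=optics.read_camera("top"); cv2.imwrite("pics/full6.png",im[:,:,::-1]); cv2.imwrite("pics/top6.png",t[:,:,::-1])
f=lambda q,w,h:cv2.resize(q[:,:,::-1],(w,h),interpolation=cv2.INTER_CUBIC)
cv2.imwrite("pics/s6.png",np.hstack([f(im[205:300,250:345],480,480),f(t[205:275,305:350],308,480)]))
E
```

```text
clock 20.775 mouldpos [-0.065  -0.0022  0.1013] F mould [ 0.72 -1.3   0.4 ] open 0.002 grip 0.0
```

View pics/s6.png

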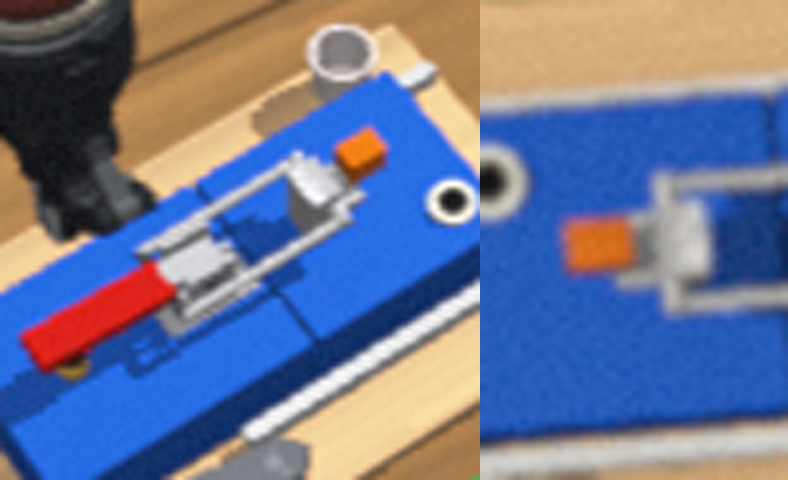

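The latch is closed: the gap is shut, the lever is down over the buffer at (75,360), and the bar is under the lip at (345,205). I'll now press it onto the buffer.

```bash
python3 -m pendant '[[-0.008,0,0.03,0],[-0.008,0,0.06,0],[-0.008,0,0.08,0],[-0.008,0,0.088,0],[-0.008,0,0.088,0],[-0.008,0,0.088,0]]' >/dev/null; python3 go.py; for i in 1 2 3 4; do python3 -m pendant '[[0,0,0.0005,0],[0,0,0.001,0],[0,0,0.001,0]]' >/dev/null; python3 go.py; done
```

```text
clock 21.625 mouldpos [-0.0727 -0.0013  0.0115] F mould [-0.14 -0.39  0.11] open -0.002 grip 0.0
clock 22.0 mouldpos [-0.0723 -0.0004  0.0096] F mould [0.52 0.54 0.12] open -0.0 grip 0.0
clock 22.375 mouldpos [-0.0722 -0.0002  0.0082] F mould [-0.38  0.86  0.23] open -0.0 grip 0.0
clock 22.75 mouldpos [-0.0722 -0.0002  0.0072] F mould [-0.22  0.15  0.47] open -0.001 grip 0.0
clock 23.125 mouldpos [-0.0723 -0.0003  0.0063] F mould [-0.21 -0.15  0.21] open 0.003 grip 0.1
```

```bash
for i in 1 2 3; do python3 -m pendant '[[0,0,0.0005,0],[0,0,0.001,0],[0,0,0.001,0]]' >/dev/null; python3 go.py; done
```

```text
clock 23.5 mouldpos [-0.0722 -0.0003  0.0053] F mould [0.08 0.09 0.61] open 0.002 grip 0.1
clock 23.875 mouldpos [-0.0722 -0.0004  0.005 ] F mould [1.67 1.51 4.69] open -0.001 grip 2.6
clock 24.25 mouldpos [-0.0723 -0.0004  0.005 ] F mould [1.57 3.85 9.89] open 0.001 grip 4.8
```

```bash
python3 -m pendant '[[0,0,0.0005,0],[0,0,0.001,0],[0,0,0.001,0],[0,0,0.001,0]]' >/dev/null; python3 go.py; python3 -m pendant '[[0,0,0.0005,0],[0,0,0.0005,0],[0,0,0.0005,0],[0,0,0.0005,0]]' >/dev/null; python3 go.py
```

```text
clock 24.75 mouldpos [-0.0723 -0.0005  0.0049] F mould [ 2.28  4.99 14.32] open -0.001 grip 6.9
clock 25.25 mouldpos [-0.0723 -0.0005  0.0049] F mould [ 2.65  5.74 16.51] open -0.0 grip 8.0
```

```bash
python3 -m pendant '[[0,0,0.0005,0],[0,0,0.0005,0],[0,0,0.0005,0],[0,0,0.0005,0]]' >/dev/null; python3 go.py; python3 -m pendant '[[0,0,-0.003,0],[0,0,-0.006,0],[0,0,-0.03,0],[0,0,-0.07,0],[0,0,-0.1,0],[0,0,-0.1,0],[0,0,-0.1,0],[0,0,-0.1,0]]' >/dev/null; python3 go.py; python3 - <<'E'
from plant import r,optics
import cv2
cv2.imwrite("pics/end.png",optics.read_camera("scene")[:,:,::-1])
a=cv2.imread("pics/end.png").astype(int)[200:320,220:380]; b=cv2.imread("pics/full6.png").astype(int)[200:320,220:380]
red=lambda q:(q[...,2]>120)&(q[...,1]<50); org=lambda q:(q[...,2]>180)&(q[...,1]>70)&(q[...,1]<130)&(q[...,0]<60)
import numpy as np
for q in(b,a):
    print([np.round(np.argwhere(m(q)).mean(0),1).tolist()+[int(m(q).sum())] for m in(red,org)])
E
```

```text
clock 25.75 mouldpos [-0.0723 -0.0005  0.0048] F mould [ 3.7   7.49 19.3 ] open 0.003 grip 9.0
clock 26.75 mouldpos [-0.0715  0.001   0.0989] F mould [-0.14  0.7  -0.56] open 0.001 grip 0.0
[[67.4, 48.7, 244], [35.2, 100.2, 16]]
[[68.0, 48.5, 240], [34.9, 100.1, 18]]
```

The lever and tab are in the same place after the press as before it, and the arm is clear. Handing in.

```bash
python3 -c "
from plant import r
print(r.sign_off())"
```

```text
the job is handed in; nothing more can be done
None
```

The mould is latched and handed in at about 27 s; the hand-in returned no verdict. The bar is hooked under the keeper's lip, the lever was pressed onto its buffer at about 19 N, the halves are drawn together, and the gripper is clear of everything.

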